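Fit the second handle scale over the hidden pins of a knife

TASK

Take the loose walnut handle scale, the mate of the one already fitted under the tang, and lay it on the tang of the knife in the vice with its black bevelled end towards the blade; feel for the two pins hidden beneath it with a light touch, sliding it as needed until it drops over both, then press it down fully home on the tang. Never lean on it with more than 60 N, or the wood may split, and leave everything else on the bench where it lies. Finish while still holding the scale pressed home with a steady push of about 15 N.

Things in the scene. Friction and masses are not known exactly. Their poses are not given: they have to be found in the camera images.
- walnut_scale: the loose walnut (dark brown) handle scale, a slab 120 mm long (x), 34 wide (y), 15 thick (z), 50 to 100 g, lying flat, drilled face down. Origin: centre of the underside. Its +x end, the front, is a 22 mm long black bolster with its upper edge bevelled. The long sides are flat: grip across the 34 mm width at the middle, free for 80 mm to either side
- hole_front (a point): mouth of the front blind round hole in the underside of the walnut scale, 8 mm across and 10 mm deep, on the centre line 26 mm from the scale's origin towards the black bolster
- hole_rear (a point): mouth of the rear blind hole, the same size, on the centre line 42 mm from the scale's origin away from the bolster
- knife_vice: knife held flat in a blue vice, immovable: an oak block (60 mm wide, top 85 mm above the bench), on it the first walnut scale, on that the bare steel tang with two pins. Origin: on the bench below the handle's middle; +x to the blade's point, z up. Handle x from -60 to +60 mm, tang 31 mm wide, its top 107 mm up: there the second scale's origin belongs, axes along these
- pin_front (a point): foot of the front pin, at the tang's upper face, 26 mm from the handle's middle towards the blade. The two pins are brass, 6 mm thick, upright, and stand 8 mm above the tang; the upper 3 mm taper to 3 mm
- pin_rear (a point): foot of the rear pin, same as the front one, 42 mm from the handle's middle away from the blade
- green_scale: a green handle scale of the same shape and size for another knife, not to be disturbed; origin at the centre of its underside
- bone_scale: a cream bone handle scale of the same shape and size for another knife, not to be disturbed; origin at the centre of its underside
- ball_peen_hammer: ball-peen hammer lying on the bench, 265 mm long along its x, head 90 mm at its +x end, 31 mm high; bystander; origin under its middle
- resin_bottle: white glue bottle with a black nozzle, 45 mm across, 126 mm high; bystander; origin at its foot
- hardener_bottle: white glue bottle with a red nozzle, 45 mm across, 126 mm high; bystander; origin at its foot
- sanding_block: cork sanding block 110 x 60 x 36 mm; bystander; origin at its foot
- pin_tin: round aluminium tin of pins, 72 mm across, 40 mm high; bystander; origin at its foot
- caliper: steel caliper lying flat, 235 mm long, 13 mm high; bystander; origin under its middle
- clamp_bar (a point): top of the black-knobbed clamp bar that crosses the blade, 115 mm in front of the handle's middle (its near edge 102 mm), 132 mm above the bench, the only thing near the handle that is higher than the tang and pins
There are look-alikes about, which are no part of the job. Several things have the shape of the walnut_scale; the one meant has the colours described above.

How it is judged:
On the way, in this order (a step that is already met when the one before it is completed fails the run):
1. the walnut scale is picked up clear of the bench (height (world z) of walnut_scale above 0.05 m and contact force between the fingers and walnut_scale above 1 N), for 0.2 s.
2. the scale has dropped over both pins, bevelled end to the blade, and is down on the tang (distance between hole_front and pin_front below 0.003 m and distance between hole_rear and pin_rear below 0.003 m), for 0.2 s.
At the end, for the whole second after the job is handed in: The robot still holds the walnut scale pressed on the tang with 6 to 60 N; both holes are over their own pins within 2.5 mm (bolster towards the blade), the underside is within 1.5 mm of the tang at both pins, the scale lies level within 0.03 rad and is still (horizontal distance between hole_front and pin_front below 0.0025 m and horizontal distance between hole_rear and pin_rear below 0.0025 m and z of hole_front in the frame of pin_front below 0.0015 m and z of hole_rear in the frame of pin_rear below 0.0015 m and angle between walnut_scale's own z axis and vertical below 0.03 rad and contact force between walnut_scale and knife_vice between 6 and 60 N and contact force between any of the fingers, the arm and walnut_scale above 4 N and linear speed of walnut_scale below 0.01 m/s); the arm keeps its last pose, push and grip.
It fails at once if the scale is pushed against the knife with more than 60 N (contact force between walnut_scale and knife_vice above 60 N).
It fails at once if something else on the bench is shifted by more than 30 mm (distance of any of green_scale, bone_scale, ball_peen_hammer, resin_bottle, hardener_bottle, sanding_block, pin_tin, caliper from where it was at the start of the episode above 0.03 m).
It also fails if it takes over 45 s, if anything falls off the work surface, if the arm or the gripper's body presses on something with over 40 N, if the wrist force passes 120 N, or if a joint passes its speed limit or range.

ROBOT

A 6-joint arm with a two-finger parallel gripper is mounted at the origin on the work surface. World frame = base frame: x ahead of the robot, y to its left, z up, the work surface at z = 0. Lengths are in m, angles in rad, forces in N, time in s.
With the tool pointing down it reaches from about 0.35 to 0.775 m from the base axis. Payload 5.5 kg.
Tool frame: the origin (TCP) lies at the very end of the fingers, on their centre line; the grasp point (between the pads) lies 19 mm behind it; z points along the fingers, y is the direction in which the jaws open and shut (so a half turn about z gives the same grasp; the last joint's range is limited). The gripper opens to 85 mm and grips with 20 to 120 N. Pads are 22 mm wide; open, the fingers measure 114 mm over their backs; the gripper's body (76 mm by 85 mm) begins 54 mm behind the grasp point. The pads swing forward as they close: fully open they stand 13 mm farther back than shut.
Start: joints at [0.966, 0.313, 0.046, 1.304, 0, 1.431], TCP at [0.258, 0.514, 0.231] pointing down, gripper open.
Joint ranges: [-2.76, 2.76], [-0.86, 1.69], [-1.03, 1.26], [-2.2, 2.34], [-1.47, 1.5], [-3.14, 3.14]. Speed limits (rad/s): [2.57, 2.57, 3.14, 3.14, 3.14, 3.14].

INTERFACE

Orientations are given as a unit quaternion [w, x, y, z].
In Python, from workcell import get_state, read_camera, hand_in, find_in, silhouettes gives the robot as it stands. The module is installed in compiled form; this text tells all that it offers.
- The arm moves only by the tool send_rows, never from a script. Its argument "deltas" is a list that holds one entry, the list of rows, each a list of 6 numbers: the shift along the world's x, y, z in cm, then the turn, a rotation vector about the world's x, y, z in degrees. In form: [[[dx, dy, dz, wx, wy, wz], ...]]. A call has 1 to 12 rows; each row is the pose to reach, as a shift and turn from the pose commanded when the call began; what a row does not reach only later rows make up. A row lasts 1/10 s, in which the tool goes at most 50 mm and 8.59 degrees, less where a joint would pass 70% of its speed; a pose out of reach is approached as far as the arm can. A call with a gripper value outside its range is refused whole. "jaw" is the opening, from -1 (shut) to 1 (fully open), so that 0 is half open, set as the call begins (left out, the last holds). The fingers move at their own pace and stop on an object; "force" is the grip in N (left out, the last holds). Time passes only in rows, so rows that repeat a pose let the fingers close. It gives the time, the measured TCP pose, the force and the opening at its end, in the units of the state.
- get_state(): the state, without advancing time (a new reading comes with each control period).
- read_camera(name): name is "side" or "top" or "wrist"; returns a dict with "img" (384x512x3 uint8, red, green, blue), "z_map" (384x512 float32, m along the optical axis (not along the pixel's ray), 0 where there is no reading), "vfov" (degrees; the focal length in pixels is half the picture's height over the tangent of half this angle, whatever the lens; pixels are square), "cx", "cy" (the principal point, pixels), "R" (3x3) and "t" (3): a world point X has camera coordinates R X + t; the wrist camera has in their place "hand_eye" (4x4, takes a point from camera to tool coordinates, whose origin is the TCP and whose axes are the flange's). Camera axes: x right, y down, z forward; pixel columns grow to the right and rows downward; lengths in m; the calibration is good to about 2 mm. A picture is of the moment at which its call begins: read the wrist's pose just before it.
- hand_in(): hands the job in, once; it reports no verdict.
Trained networks look in a picture, given as the dict that the camera call returned (one of the last four; its "shot" number tells which), for a name from the list of things; names that differ only in an ending like _2 or _b are one class to them, and where a whole thing is asked for, a point or a joint stands for the part that bears it (a point fixed in the world has none). Each returns a list of dicts, best first, with "conf" (0 to 1); they miss things now and then, are a little off and sometimes report something else, mostly with a low value. They report only what shows in the picture. A call takes as long as a camera call. They do not tell look-alikes from the thing itself.
- find_in(picture, thing): "box" ([centre column, centre row, width, height] in pixels, round what is visible of it).
- silhouettes(picture, thing): "mask" (384x512 bool, what is visible of it) and "box" ([centre column, centre row, width, height] in pixels, round what is visible of it).
The state is a dict: "clock": time; "joint_pos": joint angles; "qvel": joint speeds; "tau": joint torques, N m; "tcp_pos": TCP position; "orientation": TCP orientation; "wrist_force": force on the tool from outside, world axes, zero at the start; "ft_torque": the same for the moment, N m; "finger_gap": finger opening in m.
Only numpy, scipy, OpenCV 4.12 (cv2) and the standard library are available. Lean on these libraries where they do the work, as an engineer would, in place of code of your own. Each camera call takes 0.05 s, during which the arm holds its last target.

## Working session

There is one attempt and no reset: what is moved stays moved. The work goes in short steps, Python scripts to look and compute and a tool call to move; the robot and the scene stay as the last step left them, time stands still between calls to the robot, and variables do not carry over. Pictures are saved under pics/ and viewed, and the job is handed in when it is done.

Besides the shell and the picture viewer there is one more tool, called after "Emit:" as a command line: name --argument value ..., lists and objects as JSON in quotes. send_rows: Moves the arm, as the interface text tells. Its arguments: {"type":"object","properties":{"deltas":{"type":"array","items":{"type":"array","items":{"type":"array","items":{"type":"number"}}}},"jaw":{"type":"number"},"force":{"type":"number"}},"required":["deltas"]}

```bash
mkdir -p pics; cat > h.py <<'E'
import numpy as np, cv2
from workcell import *
def save(p,n): cv2.imwrite('pics/'+n, p['img'][:,:,::-1])
def cloud(p,st=None):
    f=192/np.tan(np.radians(p['vfov'])/2)
    z=p['z_map']; v,u=np.mgrid[0:384,0:512]
    C=np.stack([(u-p['cx'])/f*z,(v-p['cy'])/f*z,z],-1)
    if 'hand_eye' in p:
        from scipy.spatial.transform import Rotation as Ro
        q=st['orientation']; R=Ro.from_quat([q[1],q[2],q[3],q[0]]).as_matrix()
        H=np.array(p['hand_eye']); C=C@H[:3,:3].T+H[:3,3]
        W=C@R.T+np.array(st['tcp_pos'])
    else:
        W=(C-np.array(p['t']))@np.array(p['R'])
    W[z==0]=np.nan
    return W
E
python3 - <<'E'
from h import *
s=get_state();print(s)
for n in ['top','side','wrist']:
    p=read_camera(n);save(p,n+'0.png')
    print(n,p['vfov'],p['cx'],p['cy'],p['shot'])
    for t in ['walnut_scale','knife_vice']:
        for r in find_in(p,t): print(t,r)
E
```

```text
{'clock': 0.0, 'joint_pos': array([9.66363543e-01, 3.14009978e-01, 4.49488033e-02, 1.30362136e+00,
       1.25945369e-05, 1.43121564e+00]), 'qvel': array([ 0.0007228 , -0.00021707,  0.00062771,  0.00162804, -0.0011221 ,
        0.00095372]), 'tau': array([ 1.10444998e-04, -4.80630040e+01,  2.98531723e+01,  1.92882505e-02,
        2.04277802e-05,  3.80930965e-05]), 'tcp_pos': array([0.25745553, 0.51354364, 0.23039111]), 'orientation': array([-3.48671539e-04,  2.30338918e-01,  9.73110011e-01, -8.76307178e-04]), 'wrist_force': array([-0.31921951,  0.15105867, -1.38876697]), 'ft_torque': array([ 0.019878  , -0.04542625,  0.06154295]), 'finger_gap': 0.08575098469256284}
top 54.19458222762217 263.36992278806565 194.90364404345118 1
walnut_scale {'box': [340.8, 262.4, 15.9, 32.9], 'conf': 0.92}
walnut_scale {'box': [373.2, 194.3, 35.6, 18.2], 'conf': 0.82}
walnut_scale {'box': [424.7, 263.9, 38.2, 15.2], 'conf': 0.79}
walnut_scale {'box': [386.4, 233.8, 26.4, 33.1], 'conf': 0.6}
walnut_scale {'box': [314.9, 223.8, 27.9, 30.0], 'conf': 0.45}
knife_vice {'box': [230.9, 191.7, 86.9, 88.3], 'conf': 0.9}
side 57.75842635032846 252.0703073134482 191.00350683043192 2
walnut_scale {'box': [334.5, 192.2, 6.2, 8.1], 'conf': 0.38}
knife_vice {'box': [211.6, 227.3, 59.3, 48.3], 'conf': 0.7}
wrist 71.74022406615838 254.87485847482273 190.90908634730934 3
knife_vice {'box': [111.0, 365.8, 41.9, 36.5], 'conf': 0.94}
```

```bash
python3 - <<'E'
import cv2
a=cv2.imread('pics/top0.png');cv2.imwrite('pics/top0z.png',cv2.resize(a[130:320,170:450],(800,543),interpolation=cv2.INTER_CUBIC))
a=cv2.imread('pics/side0.png');cv2.imwrite('pics/side0z.png',cv2.resize(a,(800,600),interpolation=cv2.INTER_CUBIC))
E
```

```text
(no output)
```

View pics/top0z.png

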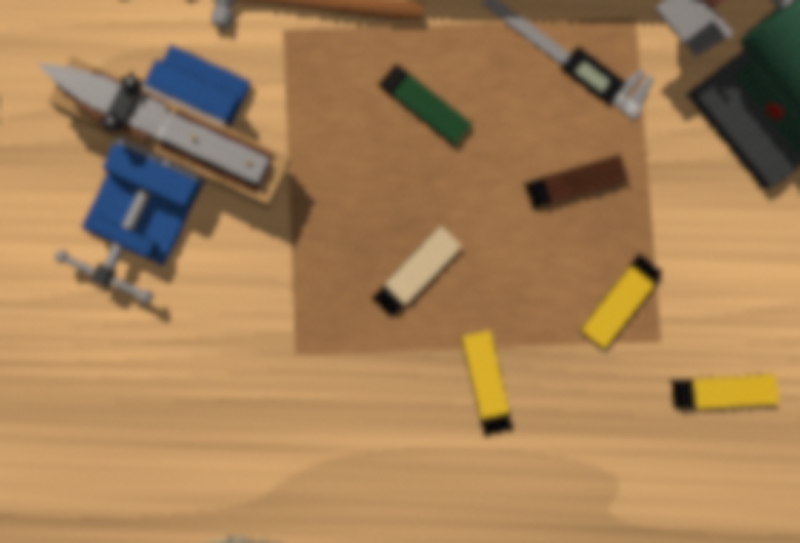

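View pics/side0z.png

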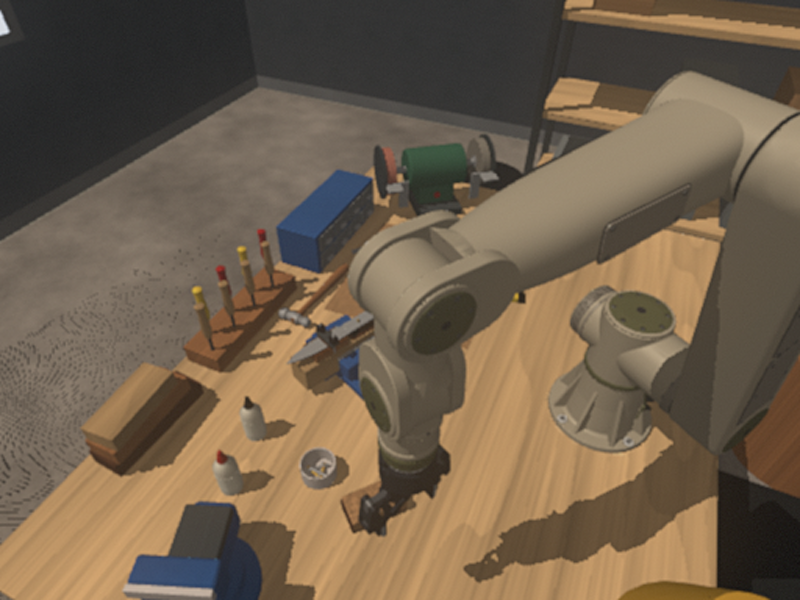

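The top view shows the walnut scale at about (373,194) with its black end to the left. The knife handle is near (245,183), with the blade pointing left. Next I work out rough poses.

```bash
python3 - <<'E'
from h import *
p=read_camera('top'); W=cloud(p); img=p['img']
for t in ['walnut_scale']:
    for r in silhouettes(p,t):
        m=r['mask']; P=W[m]; P=P[~np.isnan(P[:,0])]; print(r['conf'],r['box'],img[m].mean(0),np.median(P,0),)
# walnut
for t in ['ball_peen_hammer','caliper','pin_tin','resin_bottle','green_scale','bone_scale','knife_vice']:
    for r in silhouettes(p,t)[:4]:
        P=W[r['mask']];P=P[~np.isnan(P[:,0])]; print(t,r['conf'],np.round(r['box']),img[r['mask']].mean(0).round(),np.median(P,0).round(3),np.nanmin(P,0).round(3),np.nanmax(P,0).round(3))
for (u,v) in [(359,197),(373,194),(388,189),(238,179),(257,186),(190,155),(213,165),(262,190)]:
    print(u,v,W[v,u].round(4),img[v,u])
E
```

```text
0.89 [424.8, 265.4, 41.2, 10.9] [172.97889182 138.12401055  41.63060686] [ 0.30122561 -0.55942859  0.01660724]
0.68 [372.5, 194.1, 36.7, 18.1] [67.81578947 41.40350877 26.66081871] [ 0.54577486 -0.38728645  0.01689494]
0.66 [340.1, 263.2, 18.5, 39.9] [180.46923077 144.35641026  43.43076923] [ 0.3006534  -0.28023769  0.01658423]
0.65 [387.4, 234.9, 26.8, 28.6] [176.53865337 140.37406484  40.13965087] [ 0.4024426  -0.43904995  0.01706049]
ball_peen_hammer 0.9 [282. 127.  75.  22.] [122.  90.  64.] [ 0.759 -0.061  0.025] [ 0.727 -0.198 -0.002] [0.812 0.057 0.036]
caliper 0.92 [369. 150.  58.  44.] [107.  96.  84.] [ 0.687 -0.4    0.009] [ 0.629 -0.488 -0.004] [ 0.78  -0.278  0.02 ]
pin_tin 0.86 [144. 200.  25.  20.] [122. 111. 100.] [0.496 0.398 0.013] [ 0.459  0.361 -0.005] [0.532 0.432 0.048]
resin_bottle 0.72 [152. 151.  21.  18.] [92. 84. 72.] [0.658 0.361 0.083] [0.643 0.348 0.009] [0.685 0.391 0.129]
resin_bottle 0.59 [373. 193.  41.  16.] [69. 42. 27.] [ 0.546 -0.39   0.017] [ 0.516 -0.456 -0.003] [ 0.578 -0.33   0.026]
green_scale 0.93 [320. 165.  32.  29.] [50. 66. 40.] [ 0.637 -0.204  0.017] [ 0.591 -0.26  -0.001] [ 0.687 -0.151  0.025]
green_scale 0.28 [134. 242.  41.  35.] [145. 104.  66.] [0.361 0.41  0.037] [ 0.303  0.356 -0.005] [0.418 0.474 0.047]
knife_vice 0.88 [230. 190.  88.  90.] [ 88.  91. 101.] [0.561 0.111 0.071] [ 0.391 -0.037 -0.002] [0.698 0.242 0.144]
knife_vice 0.18 [142. 200.  27.  21.] [125. 113. 102.] [0.496 0.401 0.015] [ 0.459  0.361 -0.003] [0.533 0.432 0.048]
359 197 [ 0.5303 -0.3458  0.0162] [14 12 13]
373 194 [ 0.5414 -0.3928  0.021 ] [64 35 22]
388 189 [ 0.5607 -0.4462  0.0167] [98 65 41]
238 179 [0.5668 0.067  0.1117] [126 118 108]
257 186 [0.5447 0.0053 0.1188] [143 130 117]
190 155 [0.642  0.2253 0.1091] [163 156 150]
213 165 [0.6087 0.1479 0.1205] [63 63 61]
262 190 [ 0.5367 -0.0108  0.0857] [91 80 72]
```

```bash
python3 - <<'E'
from h import *
p=read_camera('wrist'); print(np.array(p['hand_eye']).round(4))
E
```

```text
[[ 5.000e-04 -9.462e-01 -3.236e-01  8.300e-02]
 [ 1.000e+00  3.000e-04  7.000e-04  2.000e-04]
 [-6.000e-04 -3.236e-01  9.462e-01 -1.432e-01]
 [ 0.000e+00  0.000e+00  0.000e+00  1.000e+00]]
```

View pics/wrist0.png

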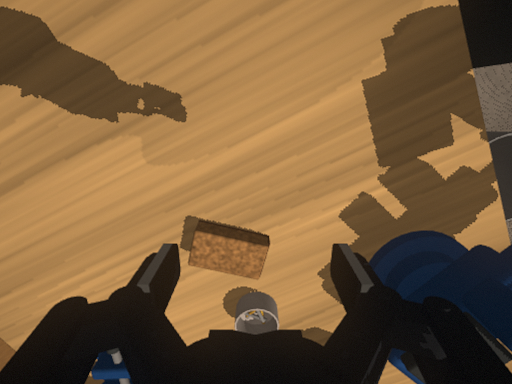

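Emit:
send_rows --deltas '[[[3,-4.5,0,0,0,-8],[6,-9,0,0,0,-16],[9,-13.5,0,0,0,-24],[12,-18,0,0,0,-32],[15,-22.5,0,0,0,-40],[18,-27,0,0,0,-48],[21,-32,0,0,0,-56],[24,-37,0,0,0,-64],[27,-42,0,0,0,-72],[30,-47,0,0,0,-80],[30,-47,0,0,0,-85],[30,-47,0,0,0,-85]]]'

```text
clock: 2.15
tcp_pos: [0.5604, 0.0393, 0.2309]
orientation: [0.001, 0.829, 0.559, 0.0]
wrist_force: [-0.4, 0.2, 0.6]
finger_gap: 0.0855
```

```bash
python3 - <<'E'
from h import *
s=get_state();print(s['tcp_pos'],s['orientation'],s['clock'],s['wrist_force'])
p=read_camera('wrist');save(p,'w1.png');np.savez('w1.npz',W=cloud(p,s),img=p['img'],z=p['z_map'])
for t in ['pin_front','pin_rear','knife_vice']:
    for r in find_in(p,t): print(t,r)
E
```

```text
[0.56038013 0.03933762 0.2308943 ] [1.00369179e-03 8.29272071e-01 5.58844140e-01 2.28342378e-04] 2.15 [-0.3946893   0.23311404  0.61651889]
pin_front {'box': [211.1, 120.0, 257.2, 239.9], 'conf': 0.92}
pin_rear {'box': [210.8, 118.8, 258.7, 236.8], 'conf': 0.67}
knife_vice {'box': [211.5, 120.6, 255.4, 235.5], 'conf': 0.67}
```

View pics/w1.png

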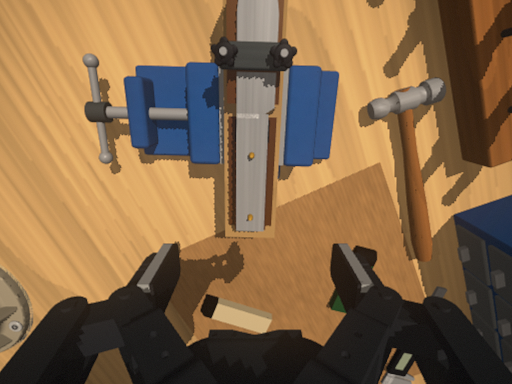

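```bash
cat >> h.py <<'E'
def rays(p,st,uv,zpl):
    from scipy.spatial.transform import Rotation as Ro
    f=192/np.tan(np.radians(p['vfov'])/2); uv=np.atleast_2d(uv).astype(float)
    d=np.stack([(uv[:,0]-p['cx'])/f,(uv[:,1]-p['cy'])/f,np.ones(len(uv))],-1)
    q=st['orientation']; R=Ro.from_quat([q[1],q[2],q[3],q[0]]).as_matrix(); H=np.array(p['hand_eye'])
    d=d@H[:3,:3].T@R.T; o=R@H[:3,3]+np.array(st['tcp_pos'])
    return o+d*((zpl-o[2])/d[:,2])[:,None]
E
python3 - <<'E'
from h import *
s=get_state();p=read_camera('wrist');img=p['img'];W=cloud(p,s)
a=img[100:245,215:300];cv2.imwrite('pics/w1z.png',cv2.resize(a[:,:,::-1],None,fx=4,fy=4,interpolation=cv2.INTER_NEAREST))
hsv=cv2.cvtColor(img,cv2.COLOR_RGB2HSV)
m=(hsv[:,:,1]>90)&(hsv[:,:,0]<30)
m[:, :240]=0;m[:,262:]=0;m[:135]=0;m[226:]=0
n,l,st,c=cv2.connectedComponentsWithStats(m.astype(np.uint8))
for i in range(1,n):
    if st[i,4]>3:
        print(st[i],c[i],rays(p,s,c[i],0.115)[0],rays(p,s,c[i],0.107)[0])
for v in (125,140,180,200,225,231): print(v,[W[v,u,2].round(3) for u in range(225,280,5)])
E
```

```text
[240 135   2  71  82] [240.13414634 167.31707317] [0.5510506  0.06862949 0.115     ] [0.5498981  0.06697612 0.107     ]
[254 156   6   6  30] [256.66666667 158.5       ] [0.56973139 0.0708873  0.115     ] [0.56915505 0.06930357 0.107     ]
[252 217   5   7  30] [254.2 219.9] [0.54286627 0.00969763 0.115     ] [0.54146134 0.00622665 0.107     ]
125 [np.float64(0.068), np.float64(0.087), np.float64(0.088), np.float64(0.089), np.float64(0.107), np.float64(0.107), np.float64(0.108), np.float64(0.108), np.float64(0.107), np.float64(0.107), np.float64(0.088)]
140 [np.float64(0.068), np.float64(0.085), np.float64(0.088), np.float64(0.087), np.float64(0.106), np.float64(0.108), np.float64(0.106), np.float64(0.107), np.float64(0.107), np.float64(0.108), np.float64(0.089)]
180 [np.float64(-0.001), np.float64(0.085), np.float64(0.088), np.float64(0.103), np.float64(0.109), np.float64(0.108), np.float64(0.107), np.float64(0.108), np.float64(0.108), np.float64(0.108), np.float64(0.089)]
200 [np.float64(-0.001), np.float64(0.085), np.float64(0.087), np.float64(0.104), np.float64(0.108), np.float64(0.106), np.float64(0.107), np.float64(0.108), np.float64(0.107), np.float64(0.104), np.float64(0.089)]
225 [np.float64(-0.0), np.float64(0.086), np.float64(0.088), np.float64(0.108), np.float64(0.107), np.float64(0.108), np.float64(0.108), np.float64(0.107), np.float64(0.107), np.float64(0.088), np.float64(0.084)]
231 [np.float64(-0.0), np.float64(0.086), np.float64(0.085), np.float64(0.107), np.float64(0.107), np.float64(0.107), np.float64(0.108), np.float64(0.107), np.float64(0.108), np.float64(0.085), np.float64(0.086)]
```

View pics/w1z.png

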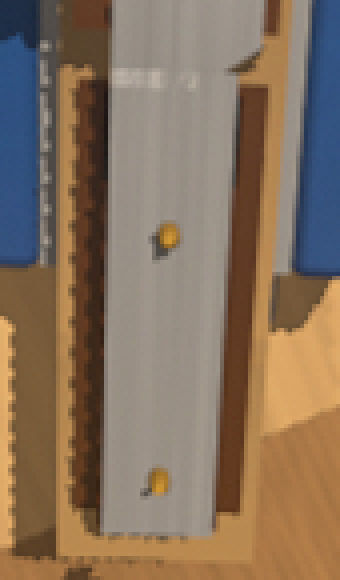

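```bash
python3 - <<'E'
from h import *
for k in range(2):
    s=get_state();p=read_camera('wrist');img=p['img'].astype(int)
    print(s['tcp_pos'],np.abs(s['qvel']).max(),s['orientation'])
    w=np.clip(img[:,:,0]-img[:,:,2]-30,0,80).astype(float)
    C=[]
    for v0 in (158,219):
        m=np.zeros_like(w);m[v0-9:v0+9,247:265]=w[v0-9:v0+9,247:265]
        V,U=np.mgrid[:384,:512];c=[(U*m).sum()/m.sum(),(V*m).sum()/m.sum()]
        C.append(rays(p,s,c,0.112)[0]);print(c,m.sum())
    C=np.array(C);d=C[0]-C[1];print(C,np.linalg.norm(d),np.degrees(np.arctan2(d[1],d[0])),'mid',C[1]+d*42/68)
E
```

```text
[0.55694377 0.04521741 0.23132926] 0.016702879893737747 [-3.42685672e-04  8.26731174e-01  5.62597035e-01 -1.56921021e-04]
[np.float64(257.25158562367864), np.float64(158.87262156448202)] 1892.0
[np.float64(254.72921730675742), np.float64(220.33495381623723)] 2057.0
[[0.56977349 0.07023751 0.112     ]
 [0.54258191 0.00815326 0.112     ]] 0.06777783803692748 66.34760156025257 mid [0.55937671 0.04649941 0.112     ]
[0.55694647 0.04548906 0.23146231] 0.006430275118021434 [-1.98512085e-04  8.26587683e-01  5.62807925e-01 -3.54379738e-05]
[np.float64(257.32729155877786), np.float64(159.17244950802692)] 1931.0
[np.float64(254.81037037037038), np.float64(220.49086419753087)] 2025.0
[[0.56975738 0.07016368 0.112     ]
 [0.54263834 0.00814235 0.112     ]] 0.06769112009352803 66.38247283049463 mid [0.55938834 0.04644964 0.112     ]
```

Emit:
send_rows --deltas '[[[0,-4,0,0,0,4],[0,-8,0,0,0,8],[0,-12,0,0,0,12],[0,-16.5,0,0,0,16],[0,-21,0,0,0,20],[0,-25.5,-2,0,0,24],[-1,-30,-4,0,0,28],[-1,-34,-6,0,0,32],[-1.2,-38,-8,0,0,36],[-1.2,-42,-9,0,0,38.5],[-1.2,-43.5,-9.7,0,0,38.5],[-1.2,-43.5,-9.7,0,0,38.5]]]'

```text
clock: 3.7
tcp_pos: [0.5454, -0.3915, 0.1328]
orientation: [-0.001, 0.596, 0.803, 0.0]
wrist_force: [0.4, -0.2, -0.8]
finger_gap: 0.0849
```

Emit:
send_rows --deltas '[[[0,0,0,0,0,0],[0,0,0,0,0,0],[0,0,0,0,0,0]]]'

```text
clock: 4.0
tcp_pos: [0.5466, -0.3895, 0.1355]
orientation: [0.001, 0.595, 0.804, 0.0]
wrist_force: [-0.0, -0.7, 0.1]
finger_gap: 0.0854
```

```bash
python3 - <<'E'
from h import *
s=get_state();p=read_camera('wrist');img=p['img'];save(p,'w2.png')
print(s['clock'],s['tcp_pos'],s['orientation'],np.abs(s['qvel']).max())
W=cloud(p,s)
hs=W[:,:,2]
m=(img.astype(int).sum(2)<260)&(hs>0.009)&(hs<0.03)
r=silhouettes(p,'walnut_scale')
for x in r: print(x['conf'],x['box'],x['mask'].sum(),img[x['mask']].mean(0))
cv2.imwrite('pics/w2m.png',np.hstack([ (r[0]['mask']*255).astype(np.uint8),(m*255).astype(np.uint8)])[::1,::1]) if r else 0
E
```

```text
4.0 [ 0.54657101 -0.38946868  0.13548791] [6.34578611e-04 5.94902296e-01 8.03797768e-01 5.52471476e-05] 0.0046463075197746015
0.92 [47.4, 9.2, 94.8, 18.1] 1100 [156.36       120.92272727   1.23636364]
0.87 [108.3, 187.7, 107.1, 101.8] 4302 [178.13296141 139.481404     3.11692236]
0.84 [252.1, 180.0, 32.4, 118.0] 3773 [77.21256295 45.78823218 26.55128545]
0.66 [16.8, 256.4, 32.2, 94.7] 2789 [88.18644676 68.01649337  7.4187881 ]
```

View pics/w2.png

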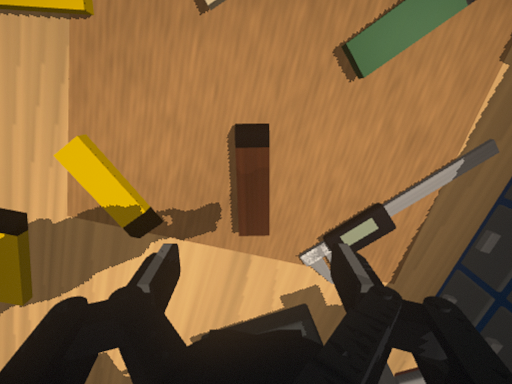

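View pics/w2m.png

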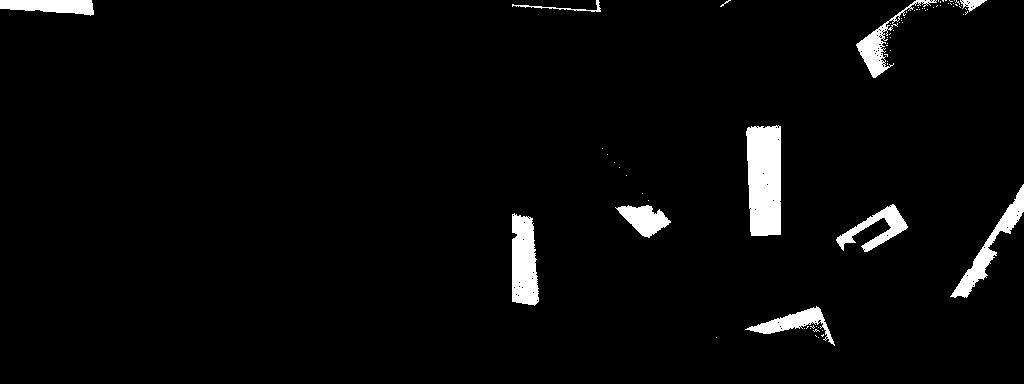

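```bash
python3 - <<'E'
from h import *
from scipy.spatial.transform import Rotation as Ro
s=get_state();p=read_camera('wrist');img=p['img'].astype(int);W=cloud(p,s);h=W[:,:,2]
print(s['clock'],s['tcp_pos'],s['orientation'])
# edges subpixel via darkness
g=img.sum(2).astype(float); 
m=(g<260)&(h>0.008)&(h<0.03); m[:,:225]=0; m[:,280:]=0; m[:115]=0;m[245:]=0
print(m.sum(), cv2.minAreaRect(np.argwhere(m)[:,::-1].astype(np.float32)))
for v in (128,135,160,200,230): print(v,[int(x) for x in g[v,228:276]])
print([ (v,int(g[v,245:260].mean())) for v in range(118,130)],[ (v,int(g[v,245:260].mean())) for v in range(142,153)],[ (v,int(g[v,245:260].mean())) for v in range(230,242)])
print([ (v,round(float(np.nanmedian(h[v,245:260])),4)) for v in range(118,150,2)])
print('top z',np.nanmedian(h[160:225,245:260]),'bench',np.nanmedian(h[150:180,285:300]))
E
```

```text
4.1 [ 0.54634141 -0.38991296  0.13523456] [5.42611826e-04 5.95137654e-01 8.03623592e-01 2.79995934e-05]
3654 ((252.0, 179.0), (112.0, 34.0), 90.0)
128 [373, 393, 348, 243, 194, 197, 176, 113, 83, 88, 92, 97, 83, 92, 91, 90, 90, 80, 90, 89, 90, 91, 84, 91, 89, 96, 92, 94, 87, 97, 85, 93, 93, 92, 89, 89, 98, 90, 91, 91, 79, 206, 341, 380, 374, 363, 355, 361]
135 [237, 200, 207, 199, 195, 200, 182, 124, 89, 90, 87, 90, 94, 95, 91, 93, 94, 92, 91, 95, 93, 91, 94, 90, 85, 94, 88, 98, 89, 95, 97, 93, 96, 89, 91, 93, 97, 104, 100, 93, 78, 183, 330, 373, 357, 355, 367, 375]
160 [387, 286, 187, 195, 192, 198, 191, 190, 173, 165, 168, 170, 176, 175, 175, 169, 169, 161, 161, 161, 163, 167, 164, 165, 160, 168, 161, 160, 161, 164, 165, 173, 172, 165, 163, 166, 166, 170, 172, 167, 164, 230, 332, 363, 360, 368, 374, 381]
200 [332, 295, 292, 238, 187, 186, 182, 187, 183, 180, 158, 157, 163, 163, 167, 167, 162, 157, 150, 149, 151, 155, 152, 152, 152, 150, 149, 156, 159, 159, 159, 156, 160, 159, 157, 159, 164, 166, 165, 161, 152, 225, 344, 375, 368, 367, 373, 377]
230 [348, 353, 354, 361, 265, 185, 19
[... 214 characters left out ...]
 367), (119, 367), (120, 367), (121, 370), (122, 343), (123, 210), (124, 74), (125, 85), (126, 86), (127, 90), (128, 89), (129, 89)] [(142, 89), (143, 90), (144, 88), (145, 86), (146, 85), (147, 143), (148, 168), (149, 166), (150, 165), (151, 163), (152, 164)] [(230, 161), (231, 163), (232, 162), (233, 162), (234, 154), (235, 249), (236, 341), (237, 363), (238, 361), (239, 361), (240, 362), (241, 363)]
[(118, 0.0011), (120, 0.001), (122, 0.0012), (124, 0.0075), (126, 0.0091), (128, 0.0111), (130, 0.0129), (132, 0.0145), (134, 0.0156), (136, 0.0154), (138, 0.0153), (140, 0.0153), (142, 0.0157), (144, 0.0156), (146, 0.0158), (148, 0.0159)]
top z 0.015718462558029826 bench 0.0010944216937052026
```

```bash
python3 - <<'E'
from h import *
s=get_state();p=read_camera('wrist')
q=s['orientation'];yaw=2*np.arctan2(q[2],q[1]);tc=np.array(s['tcp_pos'])
def loc(X):
    d=X-tc;c,n=np.cos(yaw),np.sin(yaw);return np.round(np.stack([d[:,0]*c+d[:,1]*n, -(-d[:,0]*n+d[:,1]*c)],-1)*1000,2)
print(np.degrees(yaw),tc)
L=rays(p,s,[[234.7,135],[237.6,200],[239,230]],.0152);R=rays(p,s,[[269.2,135],[269.2,160],[269.2,200],[269.2,230]],.0152)
B=rays(p,s,[[252,146.6],[254,235.0]],.0152);F=rays(p,s,[[252,122.9]],.001)
for n,X in zip('LRBF',(L,R,B,F)): print(n,loc(X),X.round(4).tolist())
E
```

```text
106.93923031401478 [ 0.54625175 -0.39012903  0.13507999]
L [[ 51.08 -19.06]
 [-16.81 -17.62]
 [-52.18 -16.81]] [[0.5131, -0.3468, 0.0152], [0.5343, -0.4113, 0.0152], [0.5454, -0.4449, 0.0152]]
R [[ 51.09  14.64]
 [ 26.27  15.08]
 [-16.81  15.85]
 [-52.18  16.49]] [[0.5454, -0.337, 0.0152], [0.553, -0.3606, 0.0152], [0.5663, -0.4016, 0.0152], [0.5772, -0.4352, 0.0152]]
B [[ 39.76  -2.2 ]
 [-58.36  -0.28]] [[0.5326, -0.3527, 0.0152], [0.563, -0.446, 0.0152]]
F [[61.44 -2.26]] [[0.5262, -0.332, 0.001]]
```

Emit:
send_rows --deltas '[[[-0.16,0.12,-3,0,0,1.15],[-0.16,0.12,-6,0,0,1.15],[-0.16,0.12,-8.5,0,0,1.15],[-0.16,0.12,-10,0,0,1.15],[-0.16,0.12,-11,0,0,1.15],[-0.16,0.12,-11.5,0,0,1.15],[-0.16,0.12,-11.5,0,0,1.15],[-0.16,0.12,-11.5,0,0,1.15]]]' --jaw 0.2 --force 60

```text
clock: 5.0
tcp_pos: [0.5447, -0.3903, 0.0203]
orientation: [0.001, 0.588, 0.809, -0.0]
wrist_force: [0.1, -0.2, 0.5]
finger_gap: 0.0512
```

```bash
python3 - <<'E'
from h import *
s=get_state();p=read_camera('wrist');save(p,'w3.png');print(s['clock'],s['tcp_pos'],s['orientation'],s['finger_gap'])
p=read_camera('side');save(p,'s3.png')
E
```

```text
5.0 [ 0.54473393 -0.39025003  0.0203089 ] [ 8.11618237e-04  5.87653156e-01  8.09112543e-01 -4.87721559e-05] 0.0512377808324364
```

View pics/w3.png

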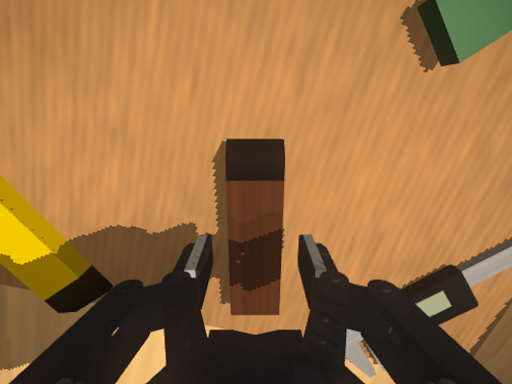

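The fingers straddle the scale, with the pads at about (198,255) and (314,255) and the scale centred at about 255. I go down to grasp.

Emit:
send_rows --deltas '[[[0,0.05,-0.8,0,0,0],[0,0.05,-1.3,0,0,0],[0,0.05,-1.6,0,0,0],[0,0.05,-1.6,0,0,0],[0,0.05,-1.6,0,0,0]]]'

```text
clock: 5.6
tcp_pos: [0.544, -0.3892, 0.0031]
orientation: [-0.0, 0.588, 0.809, 0.0]
wrist_force: [0.0, -0.0, -0.3]
finger_gap: 0.0515
```

Emit:
send_rows --deltas '[[[0,0,0,0,0,0],[0,0,0,0,0,0],[0,0,0,0,0,0],[0,0,0,0,0,0],[0,0,0,0,0,0],[0,0,0,0,0,0]]]' --jaw -1 --force 80

```text
clock: 6.2
tcp_pos: [0.5445, -0.3896, 0.004]
orientation: [0.001, 0.588, 0.809, -0.0]
wrist_force: [0.1, 1.0, 6.2]
finger_gap: 0.0316
```

```bash
python3 - <<'E'
from h import *
s=get_state();p=read_camera('wrist');save(p,'w4.png');print(s['clock'],s['tcp_pos'],s['orientation'],s['finger_gap'],s['wrist_force'],s['ft_torque'])
E
```

```text
6.2 [ 0.54452104 -0.38959144  0.00397109] [ 5.86073292e-04  5.87641670e-01  8.09121080e-01 -3.60277207e-05] 0.0316432432126399 [0.05902015 0.97122817 6.24150908] [ 0.03205718  0.09494783 -0.02919096]
```

View pics/w4.png

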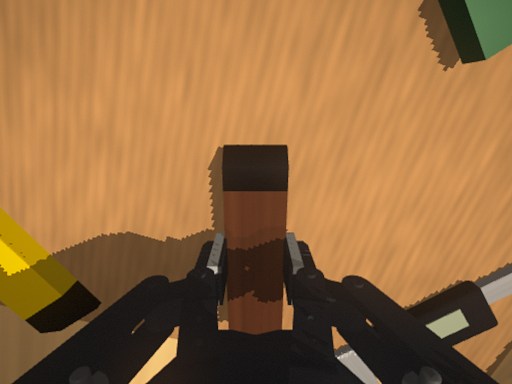

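Emit:
send_rows --deltas '[[[0,0,2,0,0,0],[0,0,5,0,0,0],[0,0,8,0,0,0],[0,2,12,0,0,-3],[0.2,5,16,0,0,-7],[0.3,9,19.6,0,0,-11],[0.5,13.5,19.6,0,0,-15],[0.7,18,19.6,0,0,-20],[0.9,22.5,19.6,0,0,-25],[1.1,27,19.6,0,0,-30],[1.3,31.5,19.6,0,0,-35],[1.4,36,19.6,0,0,-39]]]'

```text
clock: 7.45
tcp_pos: [0.5576, -0.0275, 0.1987]
orientation: [-0.0, 0.825, 0.565, -0.0]
wrist_force: [0.9, 0.1, -0.2]
finger_gap: 0.0317
```

Emit:
send_rows --deltas '[[[0.07,3.5,0,0,0,-2],[0.07,6,0,0,0,-2.6],[0.07,7.5,0,0,0,-2.6],[0.07,7.5,0,0,0,-2.6],[0.07,7.5,0,0,0,-2.6],[0.07,7.5,0,0,0,-2.6],[0.07,7.5,0,0,0,-2.6]]]'

```text
clock: 8.15
tcp_pos: [0.559, 0.0445, 0.1992]
orientation: [0.0, 0.837, 0.547, -0.0]
wrist_force: [-0.5, 0.1, -1.0]
finger_gap: 0.0316
```

```bash
python3 - <<'E'
from h import *
s=get_state();p=read_camera('wrist');save(p,'w5.png');print(s['clock'],s['tcp_pos'],s['orientation'],s['finger_gap'],s['wrist_force'],s['ft_torque'])
q=s['orientation'];print(np.degrees(2*np.arctan2(q[2],q[1])))
img=p['img'].astype(int);g=img.sum(2)
print([(v,int(g[v,240:270].mean())) for v in range(140,200,1)])
for v in (175,195,215): print(v,g[v,215:300].tolist())
W=cloud(p,s); print([(v,round(float(np.nanmedian(W[v,245:265,2])-s['tcp_pos'][2]),4)) for v in range(150,330,10)])
E
```

```text
8.15 [0.55897355 0.04451919 0.19921556] [ 8.79931732e-05  8.37144929e-01  5.46981124e-01 -9.78405024e-05] 0.0316323260224365 [-0.53751482  0.09934959 -1.00697999] [-0.04999931  0.04638182  0.0434816 ]
66.32030252669456
[(140, 511), (141, 511), (142, 514), (143, 527), (144, 369), (145, 112), (146, 87), (147, 98), (148, 101), (149, 101), (150, 105), (151, 106), (152, 108), (153, 112), (154, 114), (155, 116), (156, 121), (157, 126), (158, 129), (159, 136), (160, 142), (161, 147), (162, 154), (163, 162), (164, 169), (165, 176), (166, 184), (167, 186), (168, 179), (169, 172), (170, 166), (171, 160), (172, 153), (173, 146), (174, 140), (175, 135), (176, 129), (177, 123), (178, 119), (179, 116), (180, 112), (181, 107), (182, 105), (183, 102), (184, 99), (185, 97), (186, 95), (187, 93), (188, 90), (189, 86), (190, 80), (191, 150), (192, 186), (193, 189), (194, 187), (195, 187), (196, 188), (197, 187), (198, 187), (199, 187)]
175 [229, 274, 293, 303, 342, 403, 357, 206, 124, 128, 129, 129, 125, 126, 129, 125, 125, 124, 127, 120, 123, 121, 124, 126, 120, 122, 121, 121, 117, 123, 123, 121, 132,
[... 689 characters left out ...]
]
215 [312, 317, 321, 317, 314, 309, 306, 309, 276, 218, 190, 199, 198, 199, 198, 205, 206, 205, 206, 202, 204, 195, 198, 191, 191, 191, 179, 178, 186, 190, 180, 185, 185, 184, 183, 188, 187, 187, 177, 185, 184, 186, 178, 183, 180, 182, 188, 186, 192, 194, 193, 194, 195, 198, 193, 194, 195, 192, 195, 193, 194, 193, 192, 185, 196, 196, 201, 196, 195, 199, 190, 286, 479, 504, 468, 433, 415, 414, 416, 425, 431, 431, 420, 423, 434]
[(150, 0.0046), (160, 0.0088), (170, 0.0116), (180, 0.0115), (190, 0.0117), (200, 0.0118), (210, 0.0118), (220, 0.0119), (230, 0.0118), (240, 0.012), (250, 0.0119), (260, 0.012), (270, 0.0119), (280, 0.0119), (290, 0.0119), (300, 0.0116), (310, 0.0117), (320, 0.0118)]
```

View pics/w5.png

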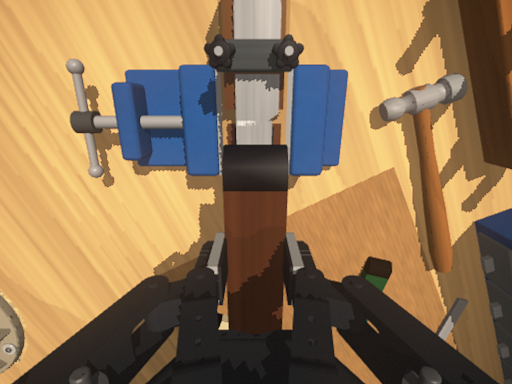

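```bash
python3 - <<'E'
from h import *
s=get_state();p=read_camera('wrist')
q=s['orientation'];yaw=2*np.arctan2(q[2],q[1]);tc=np.array(s['tcp_pos'])
c,n=np.cos(yaw),np.sin(yaw)
def loc(X):
    d=X-tc;return np.stack([d[:,0]*c+d[:,1]*n, d[:,0]*n-d[:,1]*c],-1)
for dz in (.0112,.0118):
    L=rays(p,s,[[222.0,175],[223.2,195],[223.9,215]],tc[2]+dz);R=rays(p,s,[[287.6,175],[286.9,195],[285.9,215]],tc[2]+dz);B=rays(p,s,[[255,190.6]],tc[2]+dz)
    a=loc(L)*1e3;b=loc(R)*1e3
    print(a.round(2).tolist(),b.round(2).tolist(),'mid',((a+b)/2).round(2).tolist(),loc(B)*1e3-38)
    o=np.array([loc(B)[0,0]-.038,((a+b)/2)[1,1]/1e3])
    print('world scale centre',tc[:2]+o[0]*np.array([c,n])+o[1]*np.array([n,-c]),tc, np.degrees(yaw))
F=rays(p,s,[[255,143.7]],tc[2]-.001);print(loc(F)*1e3-60)
E
```

```text
[[47.25, -16.47], [36.31, -16.27], [24.79, -16.33]] [[47.26, 17.29], [36.32, 17.36], [24.81, 17.28]] mid [[47.25, 0.41], [36.32, 0.54], [24.8, 0.47]] [[  0.77116429 -37.48332582]]
world scale centre [0.55979821 0.04509701] [0.55898982 0.04460943 0.19925432] 66.32344362864097
[[47.41, -16.4], [36.52, -16.2], [25.06, -16.26]] [[47.43, 17.21], [36.54, 17.29], [25.08, 17.2]] mid [[47.42, 0.41], [36.53, 0.54], [25.07, 0.47]] [[  0.97541578 -37.48370864]]
world scale centre [0.55987977 0.04528427] [0.55898982 0.04460943 0.19925432] 66.32344362864097
[[  1.41832448 -59.49205684]]
```

Emit:
send_rows --deltas '[[[-0.02,0.1,-3,0,0,0.1],[-0.02,0.1,-5.5,0,0,0.1],[-0.02,0.1,-6.8,0,0,0.1],[-0.02,0.1,-7.2,0,0,0.1],[-0.02,0.1,-7.2,0,0,0.1],[-0.02,0.1,-7.2,0,0,0.1],[-0.02,0.1,-7.2,0,0,0.1],[-0.02,0.1,-7.2,0,0,0.1]]]'

```text
clock: 9.05
tcp_pos: [0.5593, 0.0467, 0.1283]
orientation: [0.001, 0.836, 0.548, 0.001]
wrist_force: [-0.5, -0.3, -1.8]
finger_gap: 0.0317
```

```bash
python3 - <<'E'
from h import *
for k in range(3):
    s=get_state();p=read_camera('side' if k==0 else 'wrist');save(p,'a6_%d.png'%k);print(s['clock'],s['tcp_pos'],s['orientation'],s['wrist_force'],s['ft_torque'])
a=cv2.imread('pics/a6_0.png');cv2.imwrite('pics/a6z.png',cv2.resize(a[170:290,150:310],(800,600),interpolation=cv2.INTER_CUBIC))
E
```

```text
9.05 [0.5593392  0.04669053 0.12830971] [5.76150052e-04 8.36187202e-01 5.48443370e-01 7.08023519e-04] [-0.4739405  -0.31138795 -1.77193638] [-0.02965972  0.01340753  0.01235701]
9.1 [0.55919119 0.04675141 0.12813781] [4.65177107e-04 8.36177745e-01 5.48458009e-01 6.11670802e-04] [ 0.68086022 -0.00993316 -1.82491911] [0.02155588 0.07073941 0.01560228]
9.15 [0.558999   0.04677873 0.12790625] [3.29314129e-04 8.36156084e-01 5.48491304e-01 4.28786583e-04] [ 0.23211568  0.20049825 -1.18957284] [ 0.01444393 -0.03206248  0.01060267]
```

View pics/a6z.png

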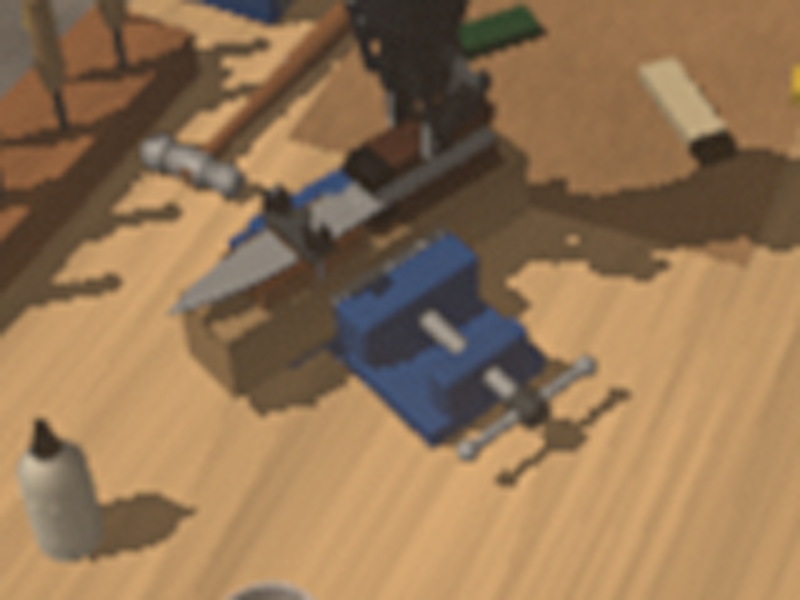

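View pics/a6_2.png

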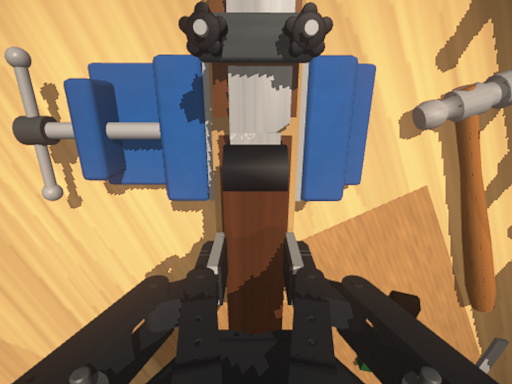

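Emit:
send_rows --deltas '[[[0,-0.06,-0.2,0,0,0],[0,-0.06,-0.4,0,0,0],[0,-0.06,-0.6,0,0,0],[0,-0.06,-0.7,0,0,0],[0,-0.06,-0.8,0,0,0],[0,-0.06,-0.8,0,0,0]]]'

```text
clock: 9.8
tcp_pos: [0.5585, 0.0462, 0.1191]
orientation: [-0.0, 0.836, 0.548, -0.0]
wrist_force: [0.0, 0.4, -0.9]
finger_gap: 0.0316
```

Emit:
send_rows --deltas '[[[0,0,0,0,0,0],[0,0,0,0,0,0],[0,0,0,0,0,0]]]'

```text
clock: 10.1
tcp_pos: [0.5587, 0.0461, 0.1194]
orientation: [0.0, 0.836, 0.548, 0.0]
wrist_force: [-0.3, 0.5, -0.7]
finger_gap: 0.0314
```

On target at (0.5587, 0.0461), still free of contact. I lower in small steps.

Emit:
send_rows --deltas '[[[0,0,-0.1,0,0,0],[0,0,-0.15,0,0,0],[0,0,-0.2,0,0,0],[0,0,-0.2,0,0,0]]]'

```text
clock: 10.5
tcp_pos: [0.5586, 0.0461, 0.1172]
orientation: [-0.0, 0.836, 0.548, -0.0]
wrist_force: [-0.2, 0.1, -1.4]
finger_gap: 0.0315
```

Emit:
send_rows --deltas '[[[0,0,-0.05,0,0,0],[0,0,-0.1,0,0,0],[0,0,-0.1,0,0,0]]]'

```text
clock: 10.8
tcp_pos: [0.5586, 0.0461, 0.1163]
orientation: [0.0, 0.836, 0.548, -0.0]
wrist_force: [0.7, 0.0, -1.0]
finger_gap: 0.0316
```

Emit:
send_rows --deltas '[[[0,0,-0.05,0,0,0],[0,0,-0.1,0,0,0],[0,0,-0.1,0,0,0]]]'

```text
clock: 11.1
tcp_pos: [0.5586, 0.0461, 0.1153]
orientation: [0.0, 0.836, 0.548, -0.0]
wrist_force: [0.1, 0.5, -0.3]
finger_gap: 0.0316
```

Emit:
send_rows --deltas '[[[0,0,-0.05,0,0,0],[0,0,-0.1,0,0,0],[0,0,-0.1,0,0,0]]]'

```text
clock: 11.4
tcp_pos: [0.5586, 0.0461, 0.1143]
orientation: [0.0, 0.836, 0.548, -0.0]
wrist_force: [0.2, 0.4, -1.1]
finger_gap: 0.032
```

The underside is about 5 mm below the pin tips and there is still no force, so it is over both pins. I continue down.

Emit:
send_rows --deltas '[[[0,0,-0.05,0,0,0],[0,0,-0.1,0,0,0],[0,0,-0.1,0,0,0]]]'

```text
clock: 11.7
tcp_pos: [0.5586, 0.0461, 0.1132]
orientation: [-0.0, 0.836, 0.548, -0.0]
wrist_force: [-0.5, -0.1, -1.4]
finger_gap: 0.0317
```

Emit:
send_rows --deltas '[[[0,0,-0.05,0,0,0],[0,0,-0.1,0,0,0],[0,0,-0.1,0,0,0]]]'

```text
clock: 12.0
tcp_pos: [0.5586, 0.0461, 0.1122]
orientation: [-0.0, 0.836, 0.548, -0.0]
wrist_force: [-0.1, 0.8, -0.0]
finger_gap: 0.0318
```

Emit:
send_rows --deltas '[[[0,0,-0.05,0,0,0],[0,0,-0.05,0,0,0],[0,0,-0.05,0,0,0]]]'

```text
clock: 12.3
tcp_pos: [0.5587, 0.0461, 0.1118]
orientation: [0.0, 0.836, 0.548, -0.0]
wrist_force: [0.6, -0.8, -0.7]
finger_gap: 0.0318
```

Emit:
send_rows --deltas '[[[0,0,-0.03,0,0,0],[0,0,-0.05,0,0,0],[0,0,-0.05,0,0,0]]]'

```text
clock: 12.6
tcp_pos: [0.5586, 0.0461, 0.1113]
orientation: [0.0, 0.836, 0.548, 0.0]
wrist_force: [0.1, -0.8, -0.7]
finger_gap: 0.0314
```

Emit:
send_rows --deltas '[[[0,0,-0.03,0,0,0],[0,0,-0.05,0,0,0],[0,0,-0.05,0,0,0]]]'

```text
clock: 12.9
tcp_pos: [0.5587, 0.0461, 0.111]
orientation: [0.0, 0.836, 0.548, 0.0]
wrist_force: [-0.3, -0.0, -0.1]
finger_gap: 0.0318
```

Emit:
send_rows --deltas '[[[0,0,-0.03,0,0,0],[0,0,-0.03,0,0,0],[0,0,-0.03,0,0,0]]]'

```text
clock: 13.2
tcp_pos: [0.5587, 0.0461, 0.1109]
orientation: [0.0, 0.836, 0.548, 0.0]
wrist_force: [-2.4, -0.6, 4.0]
finger_gap: 0.0317
```

Emit:
send_rows --deltas '[[[0,0,-0.03,0,0,0],[0,0,-0.03,0,0,0],[0,0,-0.03,0,0,0]]]'

```text
clock: 13.5
tcp_pos: [0.5587, 0.0461, 0.1109]
orientation: [0.0, 0.836, 0.548, 0.0]
wrist_force: [-2.9, 0.5, 7.3]
finger_gap: 0.0317
```

Contact is at TCP z 0.1109, which matches the expected home height of about 0.111. I raise the push.

Emit:
send_rows --deltas '[[[0,0,-0.03,0,0,0],[0,0,-0.06,0,0,0],[0,0,-0.06,0,0,0],[0,0,-0.06,0,0,0]]]'

```text
clock: 13.9
tcp_pos: [0.5587, 0.0461, 0.1109]
orientation: [0.0, 0.836, 0.548, 0.0]
wrist_force: [-5.2, 0.4, 10.4]
finger_gap: 0.0318
```

```bash
python3 - <<'E'
from h import *
for k in range(3):
    s=get_state();p=read_camera('wrist');print(s['clock'],s['tcp_pos'],s['wrist_force'],s['ft_torque'])
save(p,'w7.png');W=cloud(p,s);h=W[:,:,2]
print([(v,round(float(np.nanmedian(h[v,245:265])),4)) for v in range(150,330,15)])
print([(u,round(float(np.nanmedian(h[185:230,u])),4)) for u in range(226,288,10)], 'tang',[(v,round(float(np.nanmedian(h[v,245:262])),4)) for v in range(95,150,5)])
E
```

```text
13.9 [0.55872241 0.04612196 0.11091057] [-5.17423568  0.38060048 10.42955298] [-0.0172795   0.89097385  0.01722514]
13.95 [0.55871167 0.04610473 0.11090124] [-4.22889718  0.5926325  10.35346311] [-0.02623033  0.91997466 -0.01808848]
14.0 [0.5587046  0.04613009 0.11089916] [-3.99730349 -0.18226114 10.60271154] [ 0.0524902   0.91731595 -0.0027101 ]
[(150, 0.1155), (165, 0.122), (180, 0.1227), (195, 0.1226), (210, 0.1228), (225, 0.1228), (240, 0.1229), (255, 0.1227), (270, 0.1228), (285, 0.1226), (300, 0.1226), (315, 0.1226)]
[(226, 0.1226), (236, 0.1226), (246, 0.1227), (256, 0.1227), (266, 0.1227), (276, 0.1226), (286, 0.1223)] tang [(95, 0.1079), (100, 0.1076), (105, 0.108), (110, 0.1076), (115, 0.1076), (120, 0.1077), (125, 0.1079), (130, 0.1074), (135, 0.1078), (140, 0.1072), (145, 0.1117)]
```

View pics/w7.png

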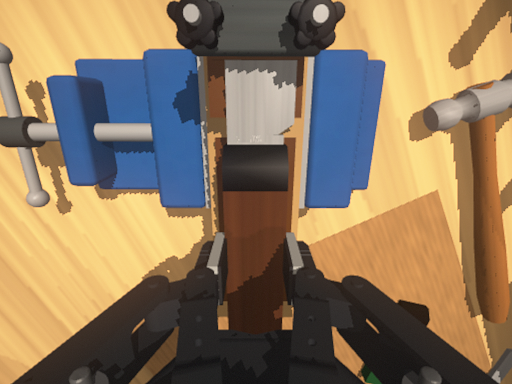

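The scale's top measures 0.1227 and the tang 0.1077, a difference of 15.0 mm, and the top is level both ways. So it is fully home. I bring the push up to about 15 N.

Emit:
send_rows --deltas '[[[0,0,-0.04,0,0,0],[0,0,-0.08,0,0,0],[0,0,-0.08,0,0,0],[0,0,-0.08,0,0,0],[0,0,-0.08,0,0,0]]]'

```text
clock: 14.55
tcp_pos: [0.5587, 0.0461, 0.1109]
orientation: [0.001, 0.836, 0.548, 0.001]
wrist_force: [-6.9, 0.4, 15.4]
finger_gap: 0.0316
```

```bash
python3 - <<'E'
from h import *
for k in range(3):
    s=get_state();p=read_camera('wrist');print(s['clock'],s['tcp_pos'],s['wrist_force'],np.abs(s['qvel']).max(),s['finger_gap'])
W=cloud(p,s);h=W[:,:,2]
print([(v,round(float(np.nanmedian(h[v,245:265])),4)) for v in (180,225,270,315)])
E
```

```text
14.55 [0.55872668 0.0461226  0.11087958] [-6.85387992  0.35476693 15.3590381 ] 0.0014274180605225151 0.031609759158366585
14.6 [0.55873139 0.04609764 0.11088677] [-6.21933509 -0.63852576 16.00470289] 0.0032892933681354882 0.03152204295127034
14.65 [0.5586958  0.04610923 0.11087402] [-6.57348517  0.25003276 16.11329924] 0.0011588822772529539 0.03181026813078372
[(180, 0.1226), (225, 0.1228), (270, 0.1228), (315, 0.1227)]
```

The push is steady at about 16 N, and the scale is still and level. I hand in.

```bash
python3 -c "
from workcell import *
print(hand_in());print(get_state()['wrist_force'])"
```

```text
the job is handed in; nothing more can be done
None
the job is handed in; nothing more can be done
```

The walnut scale is fully home over both pins, bevelled end to the blade, and the job is handed in with the arm still pressing it down. The hand-in gave no verdict.

**What I did:** I located the pins and the scale with the wrist camera, gripped the scale across its middle, and lowered it over the handle in steps of 2 mm, finer near the tang. It went over both pins at the first lowering, with no sideways searching needed, and touched the tang at the height expected.

**Last checks:**
- **Seating:** the scale's top measured 15.0 mm above the tang and level within about 0.2 mm along its length. That means the underside is on the tang.
- **Push:** steady at about 16 N down. The highest wrist force I read at any point was about 16 N, against the 60 N limit.
- **Stillness:** the tool's position changed by less than 0.1 mm between readings, and joint speeds were near zero.

**Not quite as expected:**
- A sideways force of 6 to 7 N built up along world x as I pressed. I left it, as nothing moved.
- The finger opening read 31.6 mm on the 34 mm wide scale.
- The pins are hidden under the scale, so their fit is inferred from the free drop and the final height.
- I took no final picture to confirm the other things on the bench had not moved. I noticed no contact with any of them.

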